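# Flip the divider leaf of a torch-kit case

## Robot

A 6-joint arm with a two-finger parallel gripper is mounted at the origin on the work surface. World frame = base frame: x ahead of the robot, y to its left, z up, the work surface at z = 0. Lengths are in m, angles in degrees, forces in N, time in s.
With the tool pointing down it reaches from about 0.4 to 0.825 m from the base axis. Payload 7 kg.
Tool frame: the origin (TCP) lies midway between the tips of the shut fingers; the grasp point (between the pads) lies 19 mm behind it; z points along the fingers, y is the direction in which the jaws open and shut (so a half turn about z gives the same grasp; the last joint's range is limited). The gripper opens to 88 mm and grips with 3 to 60 N. Pads are 19 mm wide; open, the fingers measure 130 mm over their backs; the gripper's body (78 mm by 193 mm) begins 47 mm behind the grasp point.
Start: joints at [92.939, 20.546, 0.682, 0, -70.136, -16.507], TCP at [0.158, 0.656, 0.227] pointing down, gripper open.
Joint ranges: [-176.03, 176.03], [-82.01, 121.73], [-58.28, 71.71], [-173.87, 95.51], [-174.79, -0.11], [-173.66, 173.66]. Speed limits (degrees/s): [136.94, 136.94, 172.46, 180, 180, 180].

## Interface

Orientations are given as [roll, pitch, yaw] about the fixed x, y, z axes, in that order (R = Rz(yaw) Ry(pitch) Rx(roll)).
In Python, from plant import sensors, viewer, r gives the robot as it stands. The module is installed in compiled form; this text tells all that it offers.
- The arm moves only by the shell command python3 -m handwheel 'ROWS' [OPENING] [FORCE]. ROWS is JSON, one flat list of numbers, 6 for each row, row after row: the shift along the world's x, y, z in cm, then the turn, a rotation vector about the world's x, y, z in rad. In form: [tx, ty, tz, wx, wy, wz, tx, ty, tz, wx, wy, wz, ...]. A call has 1 to 8 rows; each row is the pose to reach, as a shift and turn from the pose measured when the call began; what a row does not reach only later rows make up. A row lasts 1/10 s, in which the tool goes at most 50 mm and 8.59 degrees, less where a joint would pass 70% of its speed; a pose out of reach is approached as far as the arm can. A call with a gripper value outside its range is refused whole. OPENING is the closure in counts, from 0 (fully open) to 255 (shut), set as the call begins (- or left out, the last holds). The fingers move at their own pace and stop on an object; FORCE is the grip in N (left out, the last holds). Time passes only in rows, so rows that repeat a pose let the fingers close. It gives the time, the measured TCP pose, the force and the opening at its end, in the units of the state.
- sensors.get_state(): the state, without advancing time (a new reading comes with each control period).
- viewer.capture(name): name is "scene" or "top"; returns a dict with "img" (400x640x3 uint8, red, green, blue), "camera_matrix" (3x3 intrinsics, pixels), "camera_from_world" (4x4, takes a point from world to camera coordinates). Camera axes: x right, y down, z forward; pixel columns grow to the right and rows downward; lengths in m; the calibration is good to about 2 mm. A picture is of the moment at which its call begins. There is no depth.
- r.close_job(): hands the job in, once; it reports no verdict.
The state is a dict: "time_s": time; "joints": joint angles; "qd": joint speeds; "joint_torque": joint torques, N m; "tcp_pos": TCP position; "eef_rot": TCP orientation; "contact_force": force on the tool from outside, world axes, zero at the start; "moment": the same for the moment, N m; "gripper_width": finger opening in m.
Only numpy, scipy, OpenCV 4.12 (cv2) and the standard library are available. Lean on these libraries where they do the work, as an engineer would, in place of code of your own. Each camera call takes 0.05 s, during which the arm holds its last target.

## Task

Uncover the spare cells in the open torch case: with the fingertips, push the stiff grey divider leaf up over its spine and press it down gently until it lies fully flat on the other side. Do not pinch the leaf, fling it or press hard, do not drag, lift or tip the case, and leave the things standing around it where they are.

Things in the scene. Friction and masses are not known exactly. Their poses are not given: they have to be found in the camera images.
- case: Open olive-green moulded case, loose on the bench, 1.4 kg: 240 mm along its own x, 210 mm along its y, rim 46 mm high, walls 6 mm. Origin: centre of the underside; z up. The spine runs along x through the middle. Bay on the -y side: four cells, at first under the leaf; bay on the +y side: a charger. Contents lie below the rim.
- spine (a point): Mid-point of the spine, on the hinge axis, 52 mm above the case's underside. Axes as the case's: the hinge axis is x, the leaf starts on the -y side and must end on the +y side.
- leaf (a joint): Angle of the rigid grey divider leaf. 0 = flat over the -y (cell) bay, 1.57 = upright, 3.14 = flat on the +y side, against the end stop there. It starts partly raised (0.25 to 0.9). The hinge is stiff: the leaf stays at any angle where it is left and must be pushed all the way; about 0.12 N m of friction, leaf about 110 g, so 1 to 2 N at the tab moves it.
- tab (a point): Middle of the outer edge of the leaf's finger tab, at mid-thickness, 130 mm from the hinge axis; moves with the leaf. The leaf is a 5 mm thick plate, 210 mm long along the spine and reaching 105 mm from it; the tab, at mid-length, is 70 mm wide, 5 mm thick and sticks out beyond the case's wall.
- torch: Dark metal torch standing on its head beside the case, tail tube open at the top: head 68 mm across, tube 50 mm, 150 mm high. Origin: centre of the underside.
- carrier: Upright round four-cell carrier, 40 mm across, 75 mm high. Origin: centre of the underside.
- cap: Dark round tail cap lying on the bench, 52 mm across, 26 mm high. Origin: centre of the underside.
- cell: One loose cell standing on end, 21 mm across, 69 mm high. Origin: centre of the underside.

How it is judged (in metres and radians):
On the way:
1. the leaf passes upright (value of joint leaf above 1.65 rad and not (value of joint leaf above 3.05 rad)), for 0.1 s.
At the end, for the whole second after the job is handed in: The leaf lies flat on the charger side (angle over 3.05 rad, at rest), the case is within 20 mm of its start and level, and the torch, carrier, cap and cell stand upright within 20 mm of theirs (value of joint leaf above 3.05 rad and velocity of joint leaf below 0.05 rad/s and distance of each of case, torch, carrier, cap, cell from where it was at the start of the episode below 0.02 m and angle between case's own z axis and vertical below 0.03 rad and angle between each of torch, carrier, cap, cell's own z axis and vertical below 0.1 rad); the robot touches nothing.
It fails at once if the leaf is pinched or pressed hard (over 30 N between the fingers and the case with its leaf) (contact force between the fingers and case above 30 N).
It fails at once if the leaf is flung or slammed (over 5 rad/s) (velocity of joint leaf above 5 rad/s).
It fails at once if the case is dragged more than 20 mm, lifted or tipped (distance of case from where it was at the start of the episode above 0.02 m or height (world z) of case above 0.012 m or angle between case's own z axis and vertical above 0.1 rad).
It fails at once if a thing beside the case is moved or tipped (distance of any of torch, carrier, cap, cell from where it was at the start of the episode above 0.02 m or angle between any of torch, carrier, cap, cell's own z axis and vertical above 0.3 rad).
It also fails if it takes over 40 s, if anything falls off the work surface, if the arm or the gripper's body presses on something with over 40 N, if the wrist force passes 120 N, or if a joint passes its speed limit or range.

## Working session

There is one attempt and no reset: what is moved stays moved. The work goes in short steps, Python scripts to look and compute and a shell command to move; the robot and the scene stay as the last step left them, time stands still between calls to the robot, and variables do not carry over. Pictures are saved under pics/ and viewed, and the job is handed in when it is done.

```bash
mkdir -p pics
python3 - <<'E'
from plant import sensors, viewer, r
import cv2,numpy as np
s=sensors.get_state();print(s)
for n in("scene","top"):
    c=viewer.capture(n);cv2.imwrite(f"pics/{n}0.png",c["img"][:,:,::-1]);np.savez(f"{n}0.npz",**c)
    print(n,c["camera_matrix"],c["camera_from_world"].round(4))
E
```

```text
{'time_s': 0.0, 'joints': array([ 9.29410520e+01,  2.05900838e+01,  6.35564087e-01, -2.19134748e-02,
       -7.01345055e+01, -1.65072817e+01]), 'qd': array([-0.10221484, -0.0600643 , -0.00583736,  0.018904  ,  0.01288895,
        0.0597685 ]), 'joint_torque': array([ 1.17076328e-03, -5.82722104e+01,  2.93057531e+01,  6.99724495e+00,
        7.05740356e-03, -1.55809826e-04]), 'tcp_pos': array([0.15822905, 0.65570744, 0.22564589]), 'eef_rot': array([ 1.79908790e+02, -5.54685204e-03, -1.35736878e+01]), 'contact_force': array([-0.03272237,  0.68239131,  0.46771023]), 'moment': array([ 0.04019752,  0.04927093, -0.02136308]), 'gripper_width': 0.08768247336005272}
scene [[463.0836619    0.         326.26617626]
 [  0.         463.0836619  199.03950276]
 [  0.           0.           1.        ]] [[ 0.0657  0.9977 -0.0137 -0.1381]
 [ 0.6031 -0.0506 -0.7961 -0.3127]
 [-0.795   0.044  -0.605   1.4778]
 [ 0.      0.      0.      1.    ]]
top [[510.46180848   0.         314.56510364]
 [  0.         510.46180848 197.6219795 ]
 [  0.           0.           1.        ]] [[ 0.0272 -0.9996 -0.0061  0.0819]
 [-0.9952 -0.0265 -0.0946  0.5949]
 [ 0.0944  0.0087 -0.9955  1.1066]
 [ 0.      0.      0.      1.    ]]
```

View pics/scene0.png

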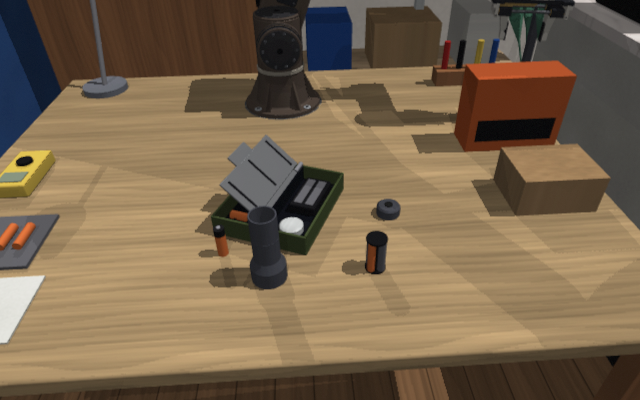

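View pics/top0.png

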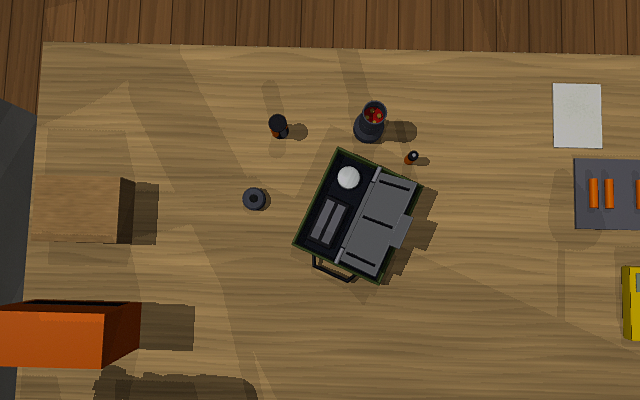

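Run:
```python
import cv2
a=cv2.imread("pics/top0.png")[85:295,225:445];cv2.imwrite("pics/t0z.png",cv2.resize(a,None,fx=2.8,fy=2.8,interpolation=cv2.INTER_CUBIC))
a=cv2.imread("pics/scene0.png")[125:295,200:410];cv2.imwrite("pics/s0z.png",cv2.resize(a,None,fx=3.5,fy=3.5,interpolation=cv2.INTER_CUBIC))
```

```text
(no output)
```

View pics/t0z.png

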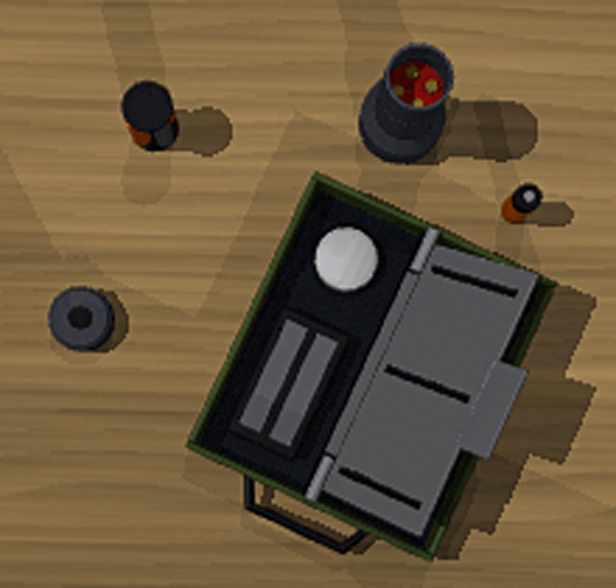

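View pics/s0z.png

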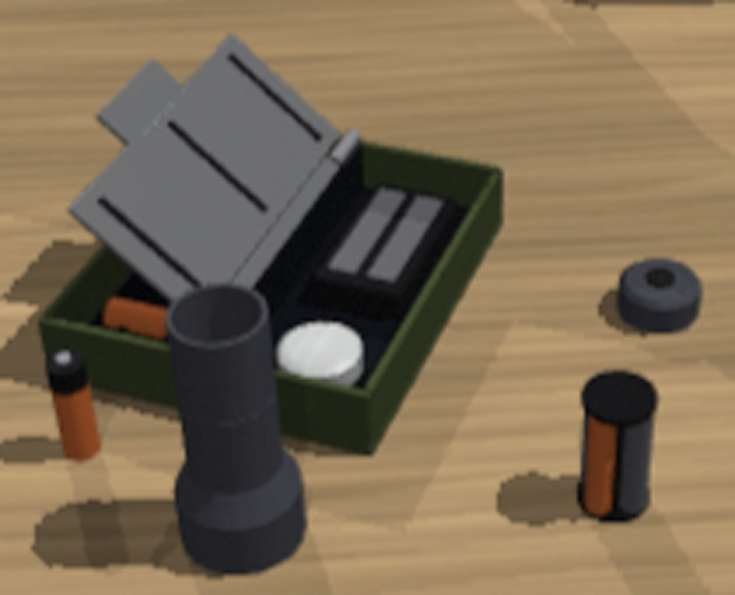

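The case lies rim corners at zoomed top pixels (317,173), (189,446), (554,283), (432,558); the leaf is partly raised to the right, tab's outer edge (525,371)-(488,457) in top and (152,60)-(98,118) in scene; torch, cell at far side, cap and carrier left.

```bash
cat > h.py <<'E'
import numpy as np,cv2
def load(n):
    c=np.load(n+".npz");return c["camera_matrix"],c["camera_from_world"]
def ray(K,T,p):
    d=np.linalg.inv(K)@[p[0],p[1],1];R=T[:3,:3];return -R.T@T[:3,3],R.T@d
def plane(K,T,p,z):
    o,d=ray(K,T,p);return o+d*(z-o[2])/d[2]
def tri(a,pa,b,pb):
    (o,d),(q,e)=ray(*a,pa),ray(*b,pb)
    t=np.linalg.lstsq(np.c_[d,-e],q-o,rcond=None)[0]
    x,y=o+d*t[0],q+e*t[1];return (x+y)/2,np.linalg.norm(x-y)
E
python3 - <<'E'
from h import *
t=load("top0");s=load("scene0")
tz=lambda u,v:((u+.5)/2.8+225-.5,(v+.5)/2.8+85-.5); sz=lambda u,v:((u+.5)/3.5+200-.5,(v+.5)/3.5+125-.5)
P=[plane(*t,tz(*p),.046) for p in[(317,173),(189,446),(432,558),(554,283)]]
print(np.round(P,4)); A,B,C,D=P
print([np.linalg.norm(x).round(4) for x in(A-B,B-C,C-D,D-A)])
ctr=sum(P)/4; xa=(A-B)+(D-C); yaw=np.arctan2(xa[1],xa[0]); ya2=(A-D)+(B-C)
print("ctr",ctr,"yaw",np.degrees(yaw),np.degrees(np.arctan2(-ya2[0],ya2[1])))
for p in[(500,172),(42,322),(370,452)]: print("scene rim",plane(*s,sz(*p),.046).round(4))
a,ea=tri(t,tz(525,371),s,sz(98,118));b,eb=tri(t,tz(488,457),s,sz(152,60))
print(a,ea,b,eb,np.linalg.norm(a-b))
m=(a+b)/2;yv=np.array([-np.sin(yaw),np.cos(yaw)]);v=(m-ctr)[:2]@yv;print("tab",m,"yoff",v,"h",m[2]-.052,"R",np.hypot(v,m[2]-.052),"ang",np.arctan2(m[2]-.052,-v))
# objects
for n,pp,z in[("torch",(420,77),.15),("cell",(529,196),.069),("carrier",(148,105),.075),("cap",(80,318),.026)]:print(n,plane(*t,tz(*pp),z).round(4))
E
```

```text
[[ 0.7057  0.0493  0.046 ]
 [ 0.4885  0.1436  0.046 ]
 [ 0.4079 -0.0459  0.046 ]
 [ 0.6232 -0.138   0.046 ]]
[np.float64(0.2368), np.float64(0.206), np.float64(0.2342), np.float64(0.2047)]
ctr [0.55631281 0.00226039 0.046     ] yaw -23.30790416416854 -23.400092867386324
scene rim [0.4952 0.1438 0.046 ]
scene rim [ 0.6273 -0.1367  0.046 ]
scene rim [0.7511 0.0509 0.046 ]
[ 0.5482699  -0.09984028  0.13439445] 0.00015008938750697636 [ 0.48621093 -0.07322756  0.13637368] 0.0009324864979495844 0.06755346164051781
tab [ 0.51724042 -0.08653392  0.13538406] yoff -0.09700782556055293 h 0.08338406310837862 R 0.12791958489789096 ang 0.710018118983487
torch [ 0.7571 -0.0195  0.15  ]
cell [ 0.6874 -0.1136  0.069 ]
carrier [0.7498 0.1821 0.075 ]
cap [0.5877 0.2346 0.026 ]
```

```bash
cat > go.py <<'E'
import numpy as np
from scipy.spatial.transform import Rotation as Ro
from plant import sensors
YAW=np.radians(-23.35);C=np.array([.5563,.0023]);xc=np.array([np.cos(YAW),np.sin(YAW),0]);yc=np.array([-np.sin(YAW),np.cos(YAW),0])
R0=Ro.from_euler('xyz',[180,0,-113.35],degrees=True)
def plan(targets): # (xcase,ycase,zworld,phi deg)
    s=sensors.get_state();p=s["tcp_pos"];R=Ro.from_euler('xyz',s["eef_rot"],degrees=True)
    d=p[:2]-C;print("now case x %.4f y %.4f z %.4f"%(d@xc[:2],d@yc[:2],p[2]),"rot",s["eef_rot"].round(1),"F",s["contact_force"].round(1),"q",s["joints"].round(0),"t",s["time_s"])
    for x,y,z,f in targets:
        P=np.r_[C,0]+x*xc+y*yc;P[2]=z
        w=(Ro.from_rotvec(np.radians(f)*xc)*R0*R.inv()).as_rotvec()
        print(((P-p)*100).round(2).tolist(),w.round(3).tolist())
E
python3 -m handwheel '[3.5,-3,0.8,0,0,-0.13,7.2,-6,1.6,0,0,-0.26,11,-9,2.4,0,0,-0.39,14.6,-12,3.2,0,0,-0.52,18.3,-15,4,0,0,-0.65,22,-18,4.5,0,0,-0.78,25.6,-21,5,0,0,-0.91,29,-23.6,5.3,0,0,-1.04]' 255 20
python3 - <<'E'
from go import *
plan([(-.0,-.25,.28,0),(0,-.17,.175,50)])
E
```

```text
time_s: 0.9
tcp_pos: [0.4495, 0.418, 0.2791]
eef_rot: [179.9, 0.0, -73.5]
contact_force: [0.3, 1.5, -0.0]
gripper_width: 0.0293
now case x -0.2628 y 0.3394 z 0.2791 rot [179.9   0.  -73.5] F [ 0.3  1.5 -0. ] q [ 61.  13.  -3.  -0. -74. -45.] t 0.9
[0.77, -64.53, 0.09] [-0.0, -0.001, -0.696]
[3.94, -57.18, -10.41] [0.888, -0.054, -0.651]
```

```bash
python3 -m handwheel '[2,-4.5,0,0,0,-0.09,4,-9.3,0,0,0,-0.18,5.5,-14,0,0,0,-0.27,6.5,-18.8,0,0,0,-0.36,7,-23.7,0,0,0,-0.45,7,-28.5,0,0,0,-0.54,6.5,-33.3,0,0,0,-0.63,6,-38,0,0,0,-0.696]'
python3 - <<'E'
from go import *
plan([(-.0,-.22,.25,0),(0,-.22,.25,50)])
E
```

```text
time_s: 1.7
tcp_pos: [0.5088, 0.036, 0.2788]
eef_rot: [179.9, -0.0, -113.6]
contact_force: [0.5, 0.3, -0.6]
gripper_width: 0.0003
now case x -0.0569 y 0.0121 z 0.2788 rot [ 179.9   -0.  -113.6] F [ 0.5  0.3 -0.6] q [ 26.   3. -15.  -0. -72. -50.] t 1.7
[-3.97, -23.57, -2.88] [-0.0, -0.002, 0.004]
[-3.97, -23.57, -2.88] [0.8, -0.349, 0.003]
```

```bash
python3 -m handwheel '[-0.5,-3,0,0.1,-0.044,0,-1,-6,0,0.2,-0.088,0,-1.5,-9,0,0.3,-0.131,0,-2,-12,0,0.4,-0.175,0,-2.5,-15,-0.7,0.5,-0.218,0,-3,-18,-1.4,0.6,-0.262,0,-3.5,-21,-2.1,0.7,-0.306,0,-4,-23.6,-2.9,0.8,-0.349,0]'
python3 - <<'E'
from go import *
plan([(0,-.165,.160,50),(0,-.105,.107,50)])
from plant import viewer
import cv2
for n in("scene","top"):
    c=viewer.capture(n);cv2.imwrite(f"pics/{n}1.png",c["img"][:,:,::-1])
a=cv2.hconcat([cv2.imread("pics/scene1.png")[60:310,150:450],cv2.imread("pics/top1.png")[60:310,200:500]]);cv2.imwrite("pics/b1.png",cv2.resize(a,(800,333)))
E
```

```text
time_s: 2.5
tcp_pos: [0.4687, -0.2022, 0.2504]
eef_rot: [-179.8, 50.2, -113.4]
contact_force: [1.2, 0.1, -0.0]
gripper_width: 0.0005
now case x 0.0006 y -0.2224 z 0.2504 rot [-179.8   50.2 -113.4] F [ 1.2  0.1 -0. ] q [-40.  17.  -1. -47. -90.  25.] t 2.5
[2.22, 5.3, -9.04] [-0.003, 0.004, 0.004]
[4.6, 10.81, -14.34] [-0.003, 0.004, 0.004]
```

View pics/b1.png

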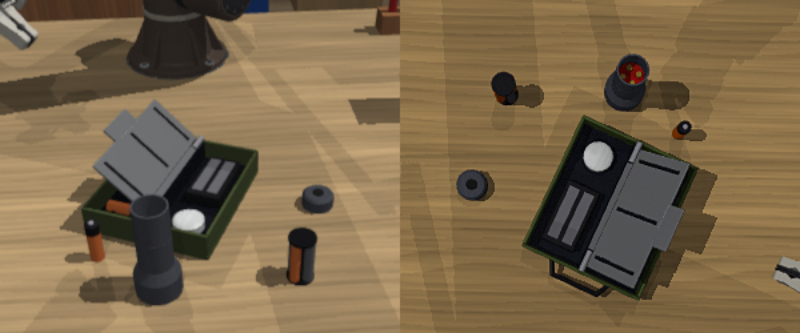

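Both pictures show the shut fingertips right of the tab (at 790,270 in the top half), aligned across the spine; things are unmoved. I now go in under the tab.

```bash
python3 -m handwheel '[0.8,1.8,-3,0,0,0,1.6,3.6,-6,0,0,0,2.2,5.3,-9,0,0,0,2.7,6.4,-10.1,0,0,0,3.2,7.5,-11.2,0,0,0,3.7,8.6,-12.3,0,0,0,4.2,9.7,-13.3,0,0,0,4.6,10.8,-14.3,0,0,0]'
python3 - <<'E'
from go import *
def circ(th,f,r=.112,c=.012):
    t=np.radians(th);return (0,-r*np.cos(t)-c*np.sin(t),.052+r*np.sin(t)-c*np.cos(t),f)
plan([circ(t,90-t) for t in (40,45,50,55,60,65,70,75)])
E
```

```text
time_s: 3.4
tcp_pos: [0.5132, -0.0962, 0.1007]
eef_rot: [179.0, 50.3, -114.7]
contact_force: [0.3, -0.1, 0.1]
gripper_width: 0.0008
now case x -0.0006 y -0.1075 z 0.1007 rot [ 179.    50.3 -114.7] F [ 0.3 -0.1  0.1] q [-30.  25. -13. -54. -72.  33.] t 3.4
[0.6, 1.26, 1.41] [-0.01, -0.008, 0.011]
[0.84, 1.8, 2.2] [-0.089, 0.027, 0.011]
[1.09, 2.39, 2.94] [-0.169, 0.062, 0.012]
[1.37, 3.04, 3.62] [-0.249, 0.097, 0.012]
[1.68, 3.75, 4.23] [-0.329, 0.132, 0.013]
[2.0, 4.5, 4.77] [-0.409, 0.167, 0.013]
[2.35, 5.29, 5.25] [-0.489, 0.202, 0.014]
[2.7, 6.12, 5.64] [-0.569, 0.238, 0.014]
```

```bash
python3 -m handwheel '[0.6,1.25,1.4,-0.01,-0.008,0.011,0.85,1.8,2.2,-0.09,0.027,0.011,1.1,2.4,2.9,-0.17,0.062,0.012,1.35,3.05,3.6,-0.25,0.097,0.012]'
python3 - <<'E'
from go import *
def circ(th,f,r=.112,c=.012):
    t=np.radians(th);return (0,-r*np.cos(t)-c*np.sin(t),.052+r*np.sin(t)-c*np.cos(t),f)
plan([circ(t,90-t) for t in range(60,100,5)])
from plant import viewer
import cv2
for n in("scene","top"):
    c=viewer.capture(n);cv2.imwrite(f"pics/{n}2.png",c["img"][:,:,::-1])
a=cv2.hconcat([cv2.imread("pics/scene2.png")[60:310,150:450],cv2.imread("pics/top2.png")[60:310,200:500]]);cv2.imwrite("pics/b2.png",cv2.resize(a,(800,333)))
E
```

```text
time_s: 3.8
tcp_pos: [0.5275, -0.0659, 0.1372]
eef_rot: [-179.8, 34.8, -113.3]
contact_force: [-0.3, -2.1, -1.4]
gripper_width: 0.0004
now case x 0.0006 y -0.0740 z 0.1372 rot [-179.8   34.8 -113.3] F [-0.3 -2.1 -1.4] q [-14.  14. -15. -40. -61.  11.] t 3.8
[0.25, 0.72, 0.58] [-0.076, 0.035, 0.001]
[0.57, 1.47, 1.12] [-0.156, 0.07, 0.001]
[0.92, 2.26, 1.59] [-0.236, 0.105, 0.001]
[1.27, 3.09, 1.98] [-0.316, 0.139, 0.001]
[1.64, 3.94, 2.3] [-0.396, 0.174, 0.001]
[2.02, 4.82, 2.53] [-0.476, 0.209, 0.001]
[2.41, 5.71, 2.68] [-0.556, 0.243, 0.001]
[2.79, 6.61, 2.74] [-0.637, 0.278, 0.001]
```

View pics/b2.png

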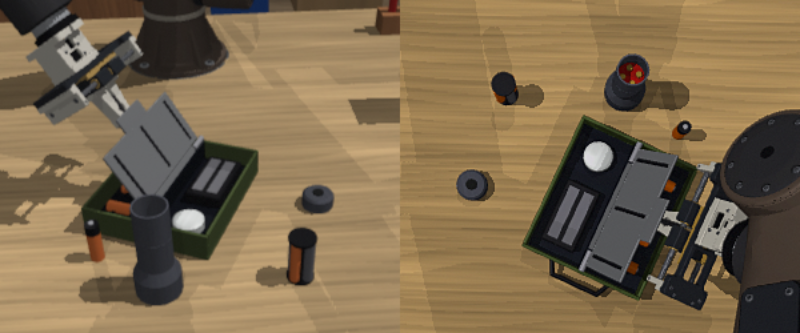

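The leaf is lifted by the fingers under the tab (scene half, 130,115), with about 2.5 N; case unmoved. Continuing along the arc.

```bash
python3 -m handwheel '[0.25,0.7,0.6,-0.075,0.035,0,0.6,1.45,1.1,-0.155,0.07,0,0.9,2.25,1.6,-0.235,0.105,0,1.25,3.1,2,-0.315,0.14,0,1.65,3.95,2.3,-0.395,0.174,0,2,4.8,2.5,-0.475,0.21,0,2.4,5.7,2.7,-0.555,0.243,0]'
python3 - <<'E'
from go import *
def circ(th,f,r=.112,c=.012):
    t=np.radians(th);return (0,-r*np.cos(t)-c*np.sin(t),.052+r*np.sin(t)-c*np.cos(t),f)
# vertical tool, tip corner (+9.5mm y, bottom) touches face at radius r
def vert(th,r=.112):
    t=np.radians(th);return (0,-r*np.cos(t)-.0025*np.sin(t)-.0095,.052+r*np.sin(t)-.0025*np.cos(t),0)
plan([vert(t) for t in range(90,140,6)])
from plant import viewer
import cv2
for n in("scene","top"):
    c=viewer.capture(n);cv2.imwrite(f"pics/{n}3.png",c["img"][:,:,::-1])
a=cv2.hconcat([cv2.imread("pics/scene3.png")[60:310,150:450],cv2.imread("pics/top3.png")[60:310,200:500]]);cv2.imwrite("pics/b3.png",cv2.resize(a,(800,333)))
E
```

```text
time_s: 4.6
tcp_pos: [0.5519, -0.0065, 0.1663]
eef_rot: [180.0, -0.0, -113.0]
contact_force: [-0.2, -0.7, -0.7]
gripper_width: 0.0004
now case x -0.0005 y -0.0098 z 0.1663 rot [ 180.   -0. -113.] F [-0.2 -0.7 -0.7] q [ 20.  12. -20.  -0. -58. -43.] t 4.6
[-0.04, -0.22, -0.23] [0.0, -0.001, -0.007]
[0.42, 0.85, -0.27] [0.0, -0.001, -0.007]
[0.88, 1.92, -0.43] [0.0, -0.001, -0.007]
[1.34, 2.97, -0.7] [0.0, -0.001, -0.007]
[1.77, 3.98, -1.1] [0.0, -0.001, -0.007]
[2.19, 4.95, -1.61] [0.0, -0.001, -0.007]
[2.59, 5.87, -2.22] [0.0, -0.001, -0.007]
[2.96, 6.72, -2.94] [0.0, -0.001, -0.007]
[3.29, 7.49, -3.75] [0.0, -0.001, -0.007]
```

View pics/b3.png

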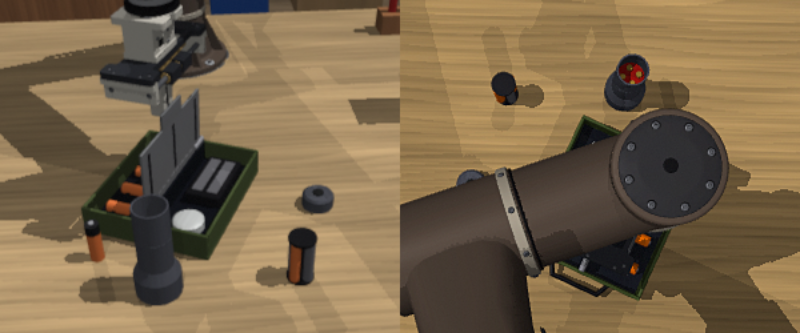

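The leaf stands about upright (scene half, 170,140), fingers behind it. Over the top now.

```bash
python3 -m handwheel '[0.4,0.85,-0.3,0,0,-0.007,0.9,1.9,-0.45,0,0,-0.007,1.35,2.95,-0.7,0,0,-0.007,1.8,4,-1.1,0,0,-0.007,2.2,4.95,-1.6,0,0,-0.007,2.6,5.85,-2.2,0,0,-0.007,2.95,6.7,-2.95,0,0,-0.007,3.3,7.5,-3.75,0,0,-0.007]'
python3 - <<'E'
from go import *
def vert(th,r=.112):
    t=np.radians(th);return (0,-r*np.cos(t)-.0025*np.sin(t)-.0095,.052+r*np.sin(t)-.0025*np.cos(t),0)
plan([vert(t) for t in range(138,181,6)])
from plant import viewer
import cv2
for n in("scene","top"):
    c=viewer.capture(n);cv2.imwrite(f"pics/{n}4.png",c["img"][:,:,::-1])
a=cv2.hconcat([cv2.imread("pics/scene4.png")[60:310,150:450],cv2.imread("pics/top4.png")[60:310,200:500]]);cv2.imwrite("pics/b4.png",cv2.resize(a,(800,333)))
E
```

```text
time_s: 5.5
tcp_pos: [0.5861, 0.0711, 0.1274]
eef_rot: [179.9, -0.0, -113.1]
contact_force: [0.1, -1.1, -0.1]
gripper_width: 0.0005
now case x 0.0001 y 0.0750 z 0.1274 rot [ 179.9   -0.  -113.1] F [ 0.1 -1.1 -0.1] q [ 26.  17. -18.  -0. -55. -49.] t 5.5
[-0.12, -0.27, 0.14] [-0.0, -0.001, -0.004]
[0.18, 0.43, -0.75] [-0.0, -0.001, -0.004]
[0.44, 1.03, -1.72] [-0.0, -0.001, -0.004]
[0.66, 1.54, -2.75] [-0.0, -0.001, -0.004]
[0.84, 1.95, -3.84] [-0.0, -0.001, -0.004]
[0.97, 2.25, -4.96] [-0.0, -0.001, -0.004]
[1.05, 2.45, -6.12] [-0.0, -0.001, -0.004]
[1.08, 2.53, -7.29] [-0.0, -0.001, -0.004]
```

View pics/b4.png

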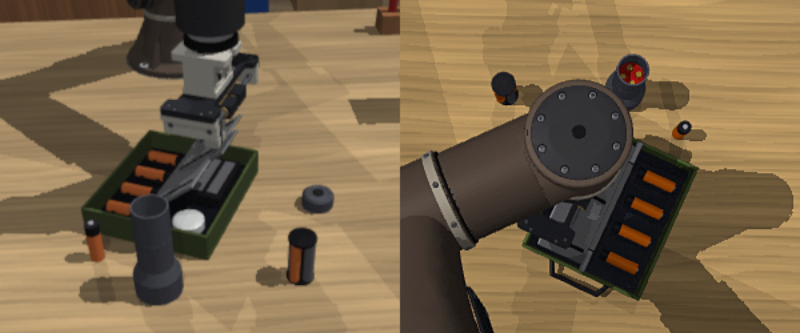

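The leaf is past upright and leaning over the charger, cells uncovered (top half, 620-660, 180-265). Now down, slowing near the stop.

```bash
python3 -m handwheel '[0.2,0.45,-0.75,0,0,0,0.45,1.05,-1.7,0,0,0,0.65,1.55,-2.75,0,0,0,0.85,1.95,-3.8,0,0,0,0.95,2.25,-4.9,0,0,0,1.05,2.4,-5.5,0,0,0,1.05,2.4,-6,0,0,0,1.05,2.4,-6.3,0,0,0]'
python3 -m handwheel '[0,0,-0.2,0,0,0,0,0,-0.4,0,0,0,0,0,-0.6,0,0,0,0,0,-0.7,0,0,0]'
```

```text
time_s: 6.4
tcp_pos: [0.5959, 0.0952, 0.0629]
eef_rot: [179.8, -0.1, -113.1]
contact_force: [-0.4, 0.8, 1.3]
gripper_width: 0.0005
time_s: 6.8
tcp_pos: [0.596, 0.0952, 0.0559]
eef_rot: [179.8, -0.1, -113.1]
contact_force: [-0.1, 0.6, 0.4]
gripper_width: 0.0002
```

```bash
python3 -m handwheel '[0,0,-0.1,0,0,0,0,0,-0.1,0,0,0]'
python3 -m handwheel '[0,0,-0.1,0,0,0,0,0,-0.1,0,0,0]'
```

```text
time_s: 7.0
tcp_pos: [0.596, 0.0952, 0.0549]
eef_rot: [179.8, -0.1, -113.1]
contact_force: [-0.4, -0.5, -0.4]
gripper_width: 0.0006
time_s: 7.2
tcp_pos: [0.5961, 0.0951, 0.0547]
eef_rot: [179.9, -0.1, -113.1]
contact_force: [-2.3, 0.5, 5.6]
gripper_width: 0.0003
```

The press force rises to 5.6 N at z = 0.0547, just where the flat leaf's face should be (0.0545). Lifting off and looking.

```bash
python3 -m handwheel '[0,0,0.5,0,0,0,0,0,2,0,0,0,0,0,5,0,0,0,0,0,9,0,0,0,0,0,13,0,0,0,0,0,17,0,0,0,-1,4,20,0,0,0,-2,8,21,0,0,0]'
python3 -m handwheel '[-2,4.5,0,0,0,0,-4,9,0,0,0,0,-7,13,0,0,0,0,-10,17,0,0,0,0,-13.5,20,0,0,0,0,-17,23,0,0,0,0,-20,26,0,0,0,0,-20,26,0,0,0,0]'
python3 - <<'E'
from plant import viewer,sensors
import cv2,numpy as np
for n in("scene","top"):
    c=viewer.capture(n);cv2.imwrite(f"pics/{n}5.png",c["img"][:,:,::-1]);np.savez(f"{n}5.npz",**c)
    d=np.abs(c["img"].astype(int)-np.load(n+"0.npz")["img"]).max(2)
cv2.imwrite("pics/t5z.png",cv2.resize(cv2.imread("pics/top5.png")[85:295,225:445],None,fx=2.8,fy=2.8,interpolation=cv2.INTER_CUBIC))
cv2.imwrite("pics/s5z.png",cv2.resize(cv2.imread("pics/scene5.png")[125:295,200:410],None,fx=3.5,fy=3.5,interpolation=cv2.INTER_CUBIC))
print(sensors.get_state()["contact_force"].round(1))
E
```

```text
time_s: 8.0
tcp_pos: [0.5772, 0.1754, 0.2692]
eef_rot: [-179.9, 0.2, -113.2]
contact_force: [1.9, 0.1, 0.3]
gripper_width: 0.0004
time_s: 8.8
tcp_pos: [0.3741, 0.4383, 0.2694]
eef_rot: [-180.0, 0.2, -113.0]
contact_force: [-0.8, -0.6, 0.6]
gripper_width: 0.0005
[ 0.2  0.2 -0. ]
```

View pics/t5z.png

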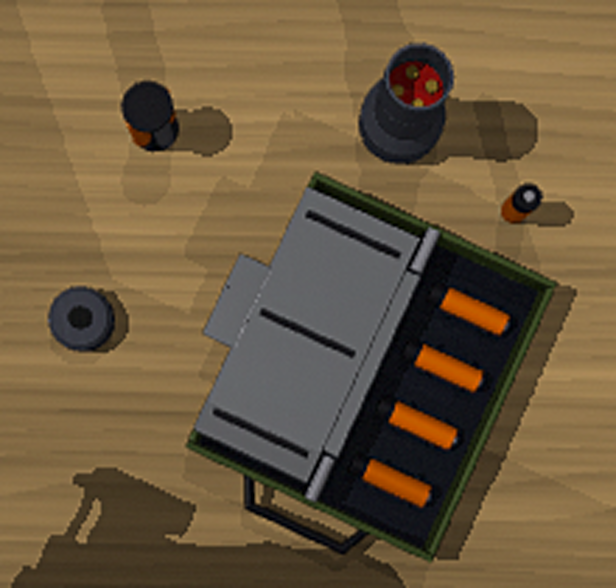

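View pics/s5z.png

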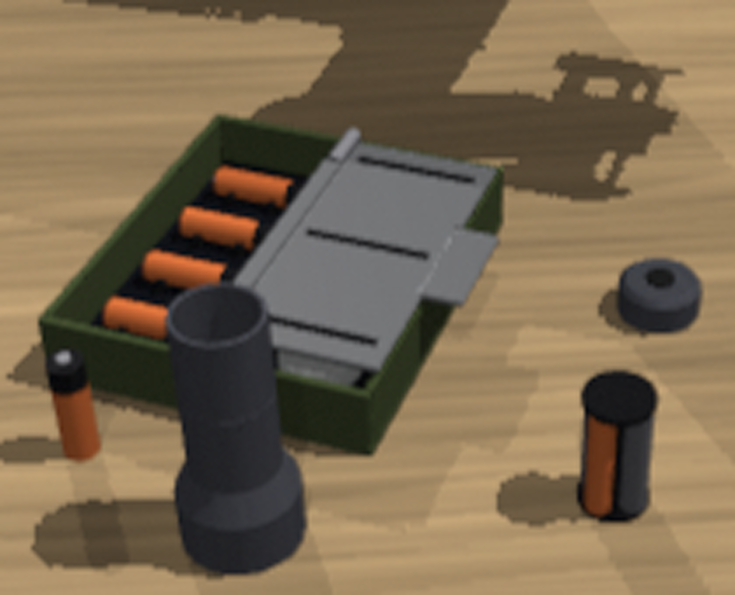

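Rim corners sit on the same pixels as at the start, all four cells are uncovered, and the tab's outer edge is at (241,254)-(204,333) top and (461,303)-(499,234) scene. Checking its height.

Run:
```python
from h import *
t=load("top5");s=load("scene5")
tz=lambda u,v:((u+.5)/2.8+225-.5,(v+.5)/2.8+85-.5); sz=lambda u,v:((u+.5)/3.5+200-.5,(v+.5)/3.5+125-.5)
a=tri(t,tz(241,254),s,sz(461,303));b=tri(t,tz(204,333),s,sz(499,234));print(a,b)
h=(a[0][2]+b[0][2])/2;print("angle",np.pi-np.arcsin((h-.052)/.13))
```

```text
(array([0.63867505, 0.10743653, 0.05304829]), np.float64(0.0001276595803449877)) (array([0.57595755, 0.13489568, 0.05518257]), np.float64(0.0012633922952242878))
angle 3.1253193966361748
```

```bash
python3 -c "
from plant import r
print(r.close_job())"
```

```text
the job is handed in; nothing more can be done
None
```

The leaf now lies flat on the charger side and all four spare cells are uncovered. I handed the job in at about 9 s on the robot's clock, and no verdict was reported.

I put the shut, tilted fingertips under the tab and pushed the leaf over along its arc. The reported force stayed at about 2.5 N during the push. I then pressed the leaf down until the force rose to 5.6 N at a TCP height of 54.7 mm. The flat leaf's face should be at 54.5 mm.

**Last checks, with the arm clear:**
- **Leaf angle:** measuring the tab's outer edge from both cameras gave about 3.125 rad; over 3.05 was needed.
- **Case and surroundings:** compared by eye, the case rim, torch, carrier, cap and cell sit at the same pixels as at the start.
- **Contact:** the tool force reads about 0 N.
- **Disagreement:** at the start, the case sides measured 3 to 6 mm short of their stated sizes. The scene-camera points I read for three rim corners were 4 to 45 mm from the top view. The 45 mm one is a bottom corner I took for the rim. I used the top view, and the contact where the leaf was expected bore it out.

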